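# Set up and load the spindle rack

### The job

Get the spindle rack ready and load it: put the two aluminium blocks that were left between its supports into the blue bin, free the red clamp knob, slide the support until its red pointer lines up with the yellow mark, and lock the clamp again. Only then lay every spindle from the bench across the two supports, each in its own pair of facing notches, and leave the other things on the bench alone.

Things in the scene. Friction and masses are not known exactly. Their poses are not given: they have to be found in the camera images.
- rack: fixed spindle rack: blue base plate 290 x 300 mm, top 12 mm above the bench. Origin at bench height; x runs from the fixed support (dark comb at x = -80 mm, 14 mm thick, 224 mm wide) to the sliding one, roughly away from the robot. Each comb has 4 V notches (90 degrees) at y = -84, -28, 28, 84 mm; valleys 62, tips 90 mm high. A spindle in one lies along x, axis 76 mm above the bench
- pointer (a point): tip of the red pointer on the left (+y) end of the sliding support (aluminium comb, same four notches, 14 mm thick), in the comb's middle plane, at rack y = 143 mm, z = 24 mm. Beyond the comb (rack +x) a foot carries the clamp knob. The support slides along rack x only
- mark: yellow marker block, 8 mm along rack x, 26 mm long, 10 mm tall, fixed on the base plate's left (+y) edge beside the pointer's path; origin at its centre underneath. The pointer belongs at its middle (same rack x)
- clamp (a joint): clamp knob angle, rad: 0 fully free (stop), about 0.75 begins to bite, above 1.05 locked, 1.5 hard stop. Grows clockwise seen from above, about the vertical axis through point knob_grip. At 0 the bar lies along the rack's x
- knob_grip (a point): centre of the red bar of the clamp knob, on its turning axis, 48 mm above the bench; the bar is 64 mm along this point's x, 16 mm wide (y), 26 mm tall (35 to 61 mm above the bench), and stands on the sliding support's foot, 65 mm beyond the comb along rack +x. It travels with the sliding support
- bin: fixed open blue bin, 110 x 270 x 42 mm (x, y, z) outside, 4 mm walls and floor; origin at the centre of its underside
- block1: aluminium block 115 x 36 x 44 mm (x, y, z), one of two starting side by side on the base plate between the two supports, long side along the rack's x; origin at the centre of its underside. While it lies there it is in the way of the sliding support
- block2: aluminium block 115 x 36 x 44 mm (x, y, z), one of two starting side by side on the base plate between the two supports, long side along the rack's x; origin at the centre of its underside. While it lies there it is in the way of the sliding support
- spindle1: steel spindle 180 mm long along its x, 20 mm diameter, with a dark square boss 26 x 26 mm, 44 mm long, in the middle; origin at its centre, on the axis (13 mm above the bench when it lies there). May be absent
- spindle2: steel spindle 180 mm long along its x, 20 mm diameter, with a dark square boss 26 x 26 mm, 44 mm long, in the middle; origin at its centre, on the axis (13 mm above the bench when it lies there). May be absent
- spindle3: steel spindle 180 mm long along its x, 20 mm diameter, with a dark square boss 26 x 26 mm, 44 mm long, in the middle; origin at its centre, on the axis (13 mm above the bench when it lies there). May be absent
- spindle4: steel spindle 180 mm long along its x, 20 mm diameter, with a dark square boss 26 x 26 mm, 44 mm long, in the middle; origin at its centre, on the axis (13 mm above the bench when it lies there). May be absent
- bearing: bystander, to be left alone: steel bearing ring 72 mm across, 20 mm high; origin at the centre of its underside
- jar: bystander, to be left alone: jar 60 mm across, 80 mm high; origin at the centre of its underside
- wrench: bystander, to be left alone: wrench 170 mm long lying on the bench; origin underneath it, handle towards its -x
- can: bystander, to be left alone: can 64 mm across, 120 mm high; origin at the centre of its underside
- carton: bystander, to be left alone: small carton 120 x 90 x 60 mm; origin at the centre of its underside
- plate: bystander, to be left alone: steel plate 90 x 50 x 20 mm; origin at the centre of its underside
Things that resemble listed ones, but are neither listed nor needed, are in the scene too. Leave any orange look-alike of the block1 alone. Leave any black or brown look-alike of the block2 alone.

How it is judged:
By the outcome, as a careful person would: the job done as asked, in the order asked, and still so for the second after the job is handed in, with the robot touching nothing.
Of spindle1, spindle2, spindle3, spindle4 only 3 to 4 are there at a start; the rules pass over those that are not, and their reading is None.
At some moment in a run one of spindle1, spindle2, spindle3, spindle4 may be knocked a few centimetres aside while the robot is not near it.
Once in a run the grip may slacken for a moment while it holds something.
It also fails if it takes over 192 s, if anything falls off the work surface, if the arm or the gripper's body presses on something with over 40 N, if the wrist force passes 120 N, or if a joint passes its speed limit or range.

### The arm

A 7-joint arm with a two-finger parallel gripper is mounted at the origin on the work surface. World frame = base frame: x ahead of the robot, y to its left, z up, the work surface at z = 0. Lengths are in m, angles in rad, forces in N, time in s.
With the tool pointing down it reaches from about 0.4 to 0.85 m from the base axis. Payload 6.9 kg.
Tool frame: the origin (TCP) lies midway between the tips of the shut fingers; the grasp point (between the pads) lies behind it (ctrl.pinch_z is the z of the grasp point in the tool frame, in m); z points along the fingers, y is the line along which they close (so a half turn about z gives the same grasp; the last joint's range is limited). The gripper opens to 85 mm and grips with 20 to 120 N. Pads are 22 mm wide; open, the fingers measure 114 mm over their backs; the gripper's body (76 mm by 85 mm) begins 54 mm behind the grasp point. The pads swing forward as they close: fully open they stand 13 mm farther back than shut.
Start: joints at [-1.002, 0.507, -0.238, 1.5, 0.126, 1.149, -0.155], TCP at [0.279, 0.559, 0.231] pointing down, gripper open.
Joint ranges: [-3.08, 3.08], [-0.24, 2.05], [-1.43, 1.35], [0, 2.5], [-1.52, 4.66], [0.17, 1.96], [-2.89, 2.89]. Speed limits (rad/s): [2.39, 2.39, 3.14, 3.14, 3.14, 3.14, 3.14].

### API

Orientations are given as a unit quaternion [w, x, y, z].
In Python, from station import ctrl, get_state, vision, ticket, models gives the robot as it stands. Calls block until the motion is done:
- ctrl.movep(position, orientation): joint-space move of the TCP to a pose.
- ctrl.movel(position, frame=None, max_speed=0.15): straight line of the TCP; frame=None keeps the orientation; max_speed is the mean speed in m/s.
- ctrl.set_joints(angles): joint-space move.
- ctrl.ungrasp() and ctrl.close_gripper(force=None): open the fingers fully, or close them until they stop; force is the grip in N (None keeps the last).
- ctrl.pause(seconds).
- ctrl.ik(position, orientation): joint angles nearest the present ones, or None.
- get_state(): the state.
- vision.grab_frame(name): name is "scene" or "top" or "wrist"; returns (picture, depth): 480x640x3 uint8, blue, green, red; 480x640 float32, m along the optical axis (not along the pixel's ray), 0 where there is no reading.
- vision.camera_info(name): a dict with "mtx" (3x3 intrinsics, pixels), "R" (3x3) and "t" (3): a world point X has camera coordinates R X + t; the wrist camera has in their place "hand_eye" (4x4, takes a point from camera to tool coordinates, whose origin is the TCP and whose axes are the flange's). Camera axes: x right, y down, z forward; pixel columns grow to the right and rows downward; lengths in m; the calibration is good to about 2 mm. A picture is of the moment at which its call begins: read the wrist's pose just before it. camera_info takes no time and is no camera call.
A pose or a line that the arm cannot do raises ctrl.Unreachable and nothing moves.
- ticket.close_job(): hands the job in; it is judged then, once.
Trained networks look in the newest picture that a camera, given by its name, has taken for a name from the list of things; names that differ only in an ending like _2 or _b are one class to them, and where a whole thing is asked for, a point or a joint stands for the part that bears it (a point fixed in the world has none). Each returns a list of dicts, best first, with "p" (0 to 1); they miss things now and then, are a little off and sometimes report something else, mostly with a low value. They report only what shows in the picture. A call takes as long as a camera call. They do not tell look-alikes from the thing itself.
- models.recognise(camera, target): "point" ([column, row] in pixels, amid what is visible of it).
- models.masks_of(camera, target): "mask" (480x640 bool, what is visible of it) and "point" ([column, row] in pixels, amid what is visible of it).
The state is a dict: "time": time; "qpos": joint angles; "qd": joint speeds; "tau": joint torques, N m; "tcp_pos": TCP position; "eef_rot": TCP orientation; "contact_force": force on the tool from outside, world axes, zero at the start; "wrist_torque": the same for the moment, N m; "width": finger opening in m; "gripper_force": force on a finger pad.
Only numpy, scipy, OpenCV 4.12 (cv2) and the standard library are available. Lean on these libraries where they do the work, as an engineer would, in place of code of your own. Each camera call takes 0.05 s, during which the arm holds its last target. There are 200 camera calls.

## Working session

There is one attempt and no reset: what is moved stays moved. The work goes in short steps, each a Python script; the robot and the scene stay as the last script left them, time stands still between calls to the robot, and variables do not carry over. Pictures are saved under pics/ and viewed, at most 14 in all, crops included, and the job is handed in when it is done.

```bash
ls; mkdir -p pics; python3 - <<'E'
from station import ctrl,get_state,vision,ticket,models
import cv2,numpy as np
for c in("top","scene"):
    im,d=vision.grab_frame(c); cv2.imwrite(f"pics/{c}0.png",im); np.save(f"pics/{c}0.npy",d)
    i=vision.camera_info(c); print(c,i["mtx"].round(1).tolist(),(-i["R"].T@i["t"]).round(3),i["R"].round(3).tolist())
print(vision.camera_info("wrist")); s=get_state(); print(s["time"],s["tcp_pos"],s["eef_rot"],ctrl.pinch_z,s["width"])
E
```

```text
pics
top [[543.4, 0.0, 322.4], [0.0, 543.4, 233.4], [0.0, 0.0, 1.0]] [0.208 0.07  1.614] [[-0.024, -1.0, -0.016], [-0.988, 0.026, -0.155], [0.156, 0.012, -0.988]]
scene [[541.7, 0.0, 311.0], [0.0, 541.7, 241.8], [0.0, 0.0, 1.0]] [1.526 0.582 0.928] [[-0.412, 0.911, -0.022], [0.547, 0.227, -0.806], [-0.729, -0.344, -0.592]]
{'mtx': array([[432.42379637,   0.        , 317.0220035 ],
       [  0.        , 432.42379637, 242.09861207],
       [  0.        ,   0.        ,   1.        ]]), 'hand_eye': array([[ 1.89228496e-03, -9.64018567e-01, -2.65828181e-01,
         6.70552606e-02],
       [ 9.99997881e-01,  1.60864778e-03,  1.28471942e-03,
        -8.80902077e-04],
       [-8.10869467e-04, -2.65830048e-01,  9.64019568e-01,
        -1.41579307e-01],
       [ 0.00000000e+00,  0.00000000e+00,  0.00000000e+00,
         1.00000000e+00]])}
0.1 [0.27890649 0.55880388 0.2304978 ] [-1.79157010e-04  2.29346589e-01  9.73344472e-01 -8.05829437e-04] -0.0187 0.0854533538852775
```

View pics/top0.png

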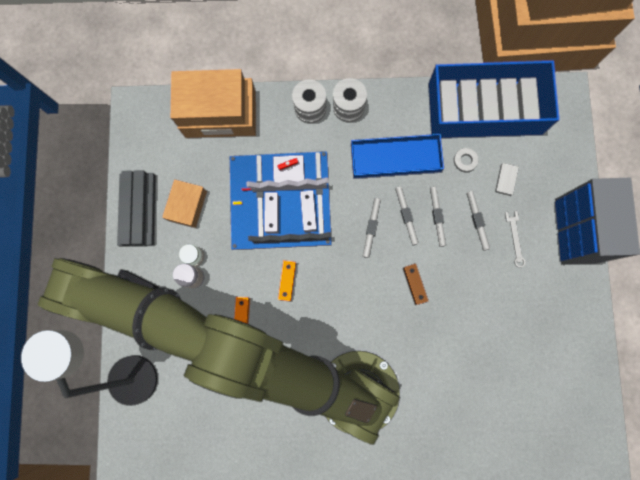

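View pics/scene0.png

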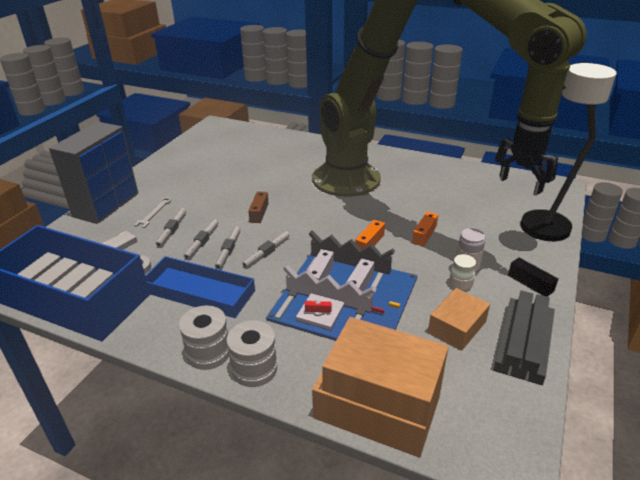

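The top view shows the blocks at (271,212) and (308,211), four spindles at x = 371–478 and y ≈ 220, the shallow bin at (397,156), the knob at (288,163), the pointer at (247,189) and the mark at (238,203). The scene view agrees, and it shows the look-alikes as orange and brown. Next I measure coarse positions.

```bash
cat > h.py <<'E'
from station import ctrl,get_state,vision,ticket,models
import cv2,numpy as np
from scipy.spatial.transform import Rotation as Ro
def pose():
    s=get_state(); q=np.array(s["eef_rot"]); T=np.eye(4)
    T[:3,:3]=Ro.from_quat(q[[1,2,3,0]]).as_matrix(); T[:3,3]=s["tcp_pos"]; return T
def cam(c):
    i=vision.camera_info(c)
    if c=="wrist": T=pose()@i["hand_eye"]; return i["mtx"],T[:3,:3],T[:3,3]
    return i["mtx"],i["R"].T,-i["R"].T@i["t"]
class Shot:
    def __init__(s,c,save=None):
        s.c=c; s.K,s.R,s.o=cam(c); s.im,s.d=vision.grab_frame(c)
        if save: cv2.imwrite(f"pics/{save}.png",s.im)
    def ray(s,uv): return np.c_[np.atleast_2d(uv),np.ones(len(np.atleast_2d(uv)))]@np.linalg.inv(s.K).T@s.R.T
    def onz(s,uv,z):
        r=s.ray(uv); return s.o+r*((z-s.o[2])/r[:,2:])
    def pts(s,mask):
        v,u=np.nonzero(mask&(s.d>0)); return s.o+s.ray(np.c_[u,v].astype(float))*s.d[v,u][:,None]
    def proj(s,X):
        p=(np.atleast_2d(X)-s.o)@s.R@s.K.T; return p[:,:2]/p[:,2:]
    def top_rect(s,m,z,what=""):
        """min-area rect of mask corners projected on plane z: centre, angle of long side, size"""
        v,u=np.nonzero(m); P=s.onz(np.c_[u,v].astype(float),z)[:,:2]
        return rect(P)
def rect(P):
    c,wh,a=cv2.minAreaRect((P*1000).astype(np.float32)); 
    if wh[0]<wh[1]: wh=wh[::-1]; a+=90
    a=np.deg2rad(a); a=(a+np.pi/2)%np.pi-np.pi/2
    return np.array(c)/1000,a,np.array(wh)/1000
def quat(yaw):
    """tool down, tool y axis (closing line) at world angle yaw (mod pi)"""
    # tool z=-Z; y=(cos,sin,0); x=y x z
    y=np.array([np.cos(yaw),np.sin(yaw),0]); z=np.array([0,0,-1.]); x=np.cross(y,z)
    q=Ro.from_matrix(np.c_[x,y,z]).as_quat(); return q[[3,0,1,2]]
E
python3 - <<'E'
from h import *
s=Shot("top")
for n in["rack","pointer","mark","knob_grip","bin","block1","spindle1","wrench","bearing","plate"]:
    for r in models.masks_of("top",n):
        if r["p"]<.25: continue
        P=s.pts(r["mask"]); c,a,wh=rect(P[:,:2]) 
        print(n,round(r["p"],2),np.round(r["point"]),"c",c.round(3),"a",round(np.degrees(a),1),wh.round(3),"z",np.percentile(P[:,2],[5,50,95]).round(3))
E
```

```text
rack 0.68 [279. 195.] c [0.568 0.217] a -88.8 [0.301 0.291] z [0.007 0.015 0.078]
pointer 0.81 [291. 181.] c [0.638 0.197] a -88.6 [0.255 0.125] z [0.021 0.036 0.085]
knob_grip 0.71 [272. 216.] c [0.522 0.238] a -0.9 [0.117 0.036] z [0.039 0.056 0.062]
knob_grip 0.45 [286. 165.] c [0.664 0.186] a -71.2 [0.065 0.021] z [0.032 0.057 0.065]
bin 0.83 [399. 155.] c [ 0.696 -0.14 ] a -88.3 [0.272 0.128] z [-0.001  0.006  0.041]
bin 0.41 [278. 197.] c [0.572 0.218] a -88.7 [0.307 0.3  ] z [0.006 0.015 0.078]
block1 0.76 [417. 284.] c [ 0.304 -0.18 ] a 16.1 [0.121 0.05 ] z [0.001 0.044 0.05 ]
block1 0.69 [134. 280.] c [0.306 0.537] a 71.7 [0.316 0.026] z [0.008 0.042 0.05 ]
block1 0.68 [241. 309.] c [0.219 0.287] a 56.8 [0.152 0.07 ] z [0.015 0.044 0.051]
block1 0.66 [311. 216.] c [0.524 0.132] a 3.5 [0.116 0.04 ] z [0.038 0.056 0.062]
block1 0.62 [288. 278.] c [0.324 0.198] a -8.2 [0.12  0.041] z [0.029 0.044 0.05 ]
block1 0.56 [273. 217.] c [0.521 0.238] a -0.9 [0.116 0.036] z [0.023 0.056 0.062]
spindle1 0.97 [478. 218.] c [ 0.49  -0.374] a 12.3 [0.186 0.032] z [0.001 0.022 0.03 ]
spindle1 0.85 [372. 225.] c [ 0.474 -0.058] a -14.4 [0.181 0.024] z [0.009 0.023 0.03 ]
spindle1 0.69 [407. 215.] c [ 0.507 -0.161] a 14.0 [0.18  0.026] z [0.014 0.023 0.031]
spindle1 0.64 [440. 216.] c [ 0.503 -0.259] a 5.0 [0.177 0.035] z [0.001 0.022 0.031]
wrench 0.93 [517. 237.] c [ 0.432 -0.483] a 4.1 [0.163 0.042] z [-0.     0.008  0.014]
bearing 0.68 [470. 154.] c [ 0.674 -0.35 ] a 49.2 [0.072 0.072] z [0.004 0.02  0.027]
bearing 0.36 [477. 220.] c [ 0.485 -0.374] a 12.6 [0.175 0.032] z [0.011 0.023 0.031]
plate 0.67 [505. 179.] c [ 0.612 -0.469] a -15.8 [0.093 0.052] z [0.01  0.021 0.027]
```

```bash
python3 - <<'E'
from h import *
ctrl.movep([0.52,0.19,0.34],quat(np.radians(91.2)))
ctrl.pause(.2)
s=Shot("wrist","w1"); np.save("pics/w1d.npy",s.d); np.savez("pics/w1c.npz",K=s.K,R=s.R,o=s.o)
print(get_state()["time"],get_state()["tcp_pos"])
for n in["rack","block1","knob_grip","mark","pointer"]:
    for r in models.masks_of("wrist",n):
        if r["p"]<.25: continue
        P=s.pts(r["mask"]); c,a,wh=rect(P[:,:2]); 
        print(n,round(r["p"],2),np.round(r["point"]),"c",c.round(4),"a",round(np.degrees(a),1),wh.round(3),"z",np.percentile(P[:,2],[5,50,95]).round(3))
def blob(m,z,name):
    n,l,st,ce=cv2.connectedComponentsWithStats(m.astype(np.uint8))
    for i in range(1,n):
        if st[i,4]>60:
            c,a,wh=s.top_rect(l==i,z); print(name,ce[i].round(),st[i,4],c.round(4),round(np.degrees(a),1),wh.round(4))
hsv=cv2.cvtColor(s.im,cv2.COLOR_BGR2HSV); H,S,V=[hsv[...,i] for i in range(3)]
blob((H>22)&(H<35)&(S>130)&(V>90),.022,"yellow")
blob(((H<6)|(H>174))&(S>150)&(V>60),.024,"red@24"); blob(((H<6)|(H>174))&(S>150)&(V>60),.061,"red@61")
blob((H>100)&(H<125)&(S>120)&(V>50),.012,"blue")
E
```

```text
2.5667 [0.51974202 0.19073945 0.33979013]
rack 0.86 [339. 223.] c [0.5726 0.2083] a -88.6 [0.332 0.299] z [0.01  0.012 0.08 ]
block1 0.91 [259. 194.] c [0.5319 0.128 ] a 3.6 [0.129 0.046] z [0.024 0.055 0.056]
block1 0.67 [320.  25.] c [0.355  0.1921] a -7.9 [0.05  0.041] z [0.013 0.043 0.045]
block1 0.58 [365. 195.] c [0.5296 0.2437] a -0.8 [0.128 0.043] z [0.04  0.055 0.056]
knob_grip 0.86 [314. 327.] c [0.673  0.1918] a -70.4 [0.064 0.036] z [0.033 0.057 0.06 ]
mark 0.49 [457. 230.] c [0.5604 0.3452] a -88.9 [0.027 0.008] z [0.013 0.021 0.022]
pointer 0.69 [314. 281.] c [0.6394 0.1954] a -88.7 [0.273 0.123] z [0.021 0.049 0.085]
yellow [456. 228.] 173 [0.5587 0.344 ] -85.9 [0.0254 0.0091]
red@24 [430. 263.] 137 [0.6    0.3172] -88.6 [0.0271 0.0059]
red@24 [313. 326.] 1018 [0.6795 0.1886] -69.4 [0.0687 0.0246]
red@61 [430. 263.] 137 [0.5881 0.3068] -88.6 [0.0249 0.0054]
red@61 [313. 326.] 1018 [0.6611 0.1886] -69.4 [0.0631 0.0226]
blue [368. 193.] 31485 [0.5676 0.2179] -88.8 [0.2971 0.2864]
blue [ 67. 322.] 13168 [ 0.696  -0.0975] -87.6 [0.1985 0.132 ]
blue [222. 313.] 931 [0.6744 0.0819] 1.3 [0.0797 0.0196]
blue [313. 319.] 3840 [0.6731 0.1894] -88.6 [0.1676 0.0772]
```

View pics/w1.png

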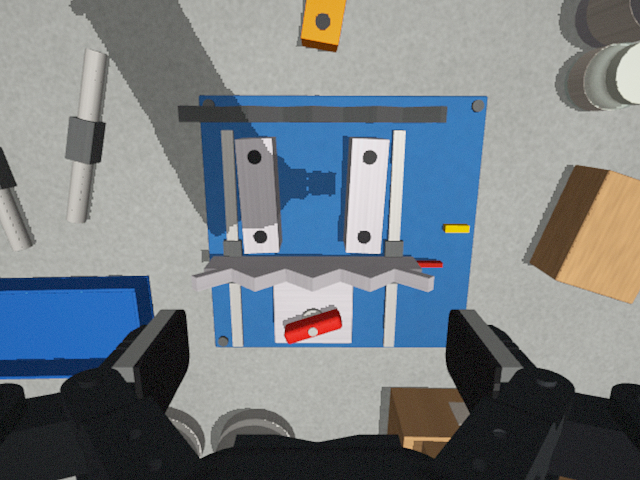

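The wrist view shows the rack squarely: blocks at (257,195) and (366,195), pointer at (430,263), mark at (457,229) and locked knob at (313,326). The pointer has to move about 40 mm toward the robot. Next I move the blocks.

```bash
cat >> h.py <<'E'
def best(p,yaw):
    """orientation of the two half-turn equivalents with the least joint motion"""
    q0=np.array(get_state()["qpos"]); c=[]
    for k in(-1,0,1):
        j=ctrl.ik(p,quat(yaw+k*np.pi))
        if j is not None: c.append((np.abs(np.array(j)-q0).max(),k))
    return quat(yaw+min(c)[1]*np.pi)
def over(xy,yaw,z):
    p=[*xy,z]; o=best(p,yaw); ctrl.movep(p,o); return o
def vert(z,v=0.12):
    p=np.array(get_state()["tcp_pos"]); over_p=[p[0],p[1],z]; ctrl.movel(over_p,max_speed=v)
def go(xy,z,v=0.12): ctrl.movel([*xy,z],max_speed=v)
def st(tag=""):
    s=get_state(); print(tag,"t",round(s["time"],1),"w",round(s["width"],4),"gf",round(s["gripper_force"],1),"F",np.round(s["contact_force"],1),"tcp",np.round(s["tcp_pos"],4))
E
python3 - <<'E'
from h import *
s=Shot("wrist"); B=[]
for r in models.masks_of("wrist","block1"):
    P=s.pts(r["mask"]); P=P[(P[:,2]>.05)&(P[:,2]<.062)]
    if len(P)<300: continue
    c,a,wh=rect(P[:,:2]); print("blk",c.round(4),round(np.degrees(a),1),wh.round(4)); B.append((c,a))
t=Shot("top")
m=models.masks_of("top","bin")[0]; P=t.pts(m["mask"]); R=P[(P[:,2]>.034)&(P[:,2]<.052)]
bc,ba,bw=rect(R[:,:2]); print("bin",bc.round(4),np.degrees(ba).round(1),bw.round(4))
B.sort(key=lambda b:b[0][1]); c,a=B[0]
over(c,a+np.pi/2,.16); go(c,.042); st("down")
ctrl.close_gripper(80); st("closed"); vert(.2,.2); st("lift")
np.savez("bl.npz",c2=B[1][0],a2=B[1][1],bc=bc,ba=ba)
o=over(bc+[-.02,0],ba+np.pi/2+np.pi/2,.30)
w=Shot("wrist","w2")
m=models.masks_of("wrist","bin")
for r in m[:2]:
    P=w.pts(r["mask"]); R=P[(P[:,2]>.034)&(P[:,2]<.052)]
    if len(R)>50: c,a,wh=rect(R[:,:2]); print("binw",round(r["p"],2),c.round(4),np.degrees(a).round(1),wh.round(4))
st()
E
```

```text
blk [0.5258 0.1317] 3.6 [0.1153 0.0362]
blk [0.5232 0.2403] -0.9 [0.115  0.0363]
bin [0. 0.] 0.0 [0. 0.]
down t 4.9 w 0.0853 gf 0.0 F [ 0.9 -0.7  0.2] tcp [0.5263 0.1319 0.0427]
closed t 5.5 w 0.0339 gf 80.5 F [-1.9 -1.1  4.9] tcp [0.526  0.1316 0.0427]
lift t 6.4 w 0.0335 gf 80.1 F [ 0.4 -0.5 -4.6] tcp [0.5251 0.1312 0.1986]Traceback (most recent call last):
  File "<stdin>", line 14, in <module>
  File "h.py", line 44, in over
    p=[*xy,z]; o=best(p,yaw); ctrl.movep(p,o); return o
                 ~~~~^^^^^^^
  File "h.py", line 42, in best
    return quat(yaw+min(c)[1]*np.pi)
                    ~~~^^^
ValueError: min() iterable argument is empty
```

```bash
python3 - <<'E'
from h import *
bc=np.array([.696,-.14]); ba=np.radians(-88.3)
over(bc+[-.04,0],ba+np.pi/2,.33); ctrl.pause(.15); st()
w=Shot("wrist","w2")
for r in models.masks_of("wrist","bin"):
    P=w.pts(r["mask"]); R=P[(P[:,2]>.034)&(P[:,2]<.055)]
    print(r["p"],len(P),np.percentile(P[:,2],[2,50,98]).round(3))
    if len(R)>50: c,a,wh=rect(R[:,:2]); print("binw",c.round(4),np.degrees(a).round(1),wh.round(4))
E
```

```text
t 7.8 w 0.034 gf 80.1 F [-0.7 -0.7 -4.8] tcp [ 0.6559 -0.1383  0.3293]
0.55 16198 [0.001 0.003 0.042]
binw [ 0.6912 -0.1341] -87.3 [0.2604 0.1101]
```

View pics/w2.png

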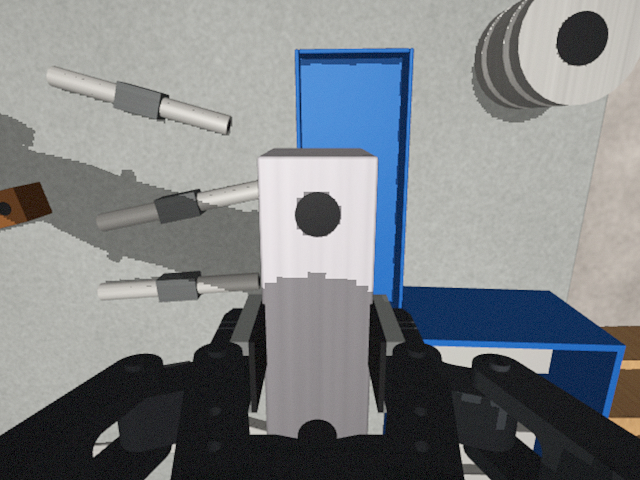

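The held block is in view. The bin lies behind it, from (297,50) to (410,300), and the tall tub is beyond it at the lower right. I place block A toward the bin's +y end.

```bash
python3 - <<'E'
from h import *
w=Shot("wrist"); P=w.pts(np.ones((480,640),bool)); k=(P[:,0]>.70)&(P[:,1]<-.1)&(P[:,2]>.055)&(P[:,2]<.17)&(P[:,0]<.9)&(np.abs(P[:,0]-.656)>.06)
Q=P[k]; print("tub",len(Q),Q.min(0).round(3),Q.max(0).round(3), np.percentile(Q[:,:],1,axis=0).round(3))
bc=np.array([.6914,-.1389]); by=np.radians(92.7); u=np.array([np.cos(by),np.sin(by)]); ba=by-np.pi
c=bc+u*.067
over(c,ba+np.pi/2,.15); go(c,.042); st("low"); ctrl.ungrasp(); st("rel"); vert(.2,.25)
z=np.load  # second block
c2=np.array([.5232,.2403]); a2=np.radians(-.9)
over(c2,a2+np.pi/2,.2); go(c2,.042,.2); ctrl.close_gripper(80); st("grip2"); vert(.2,.25); st("lift2")
c=bc-u*.055
over(c-[.03,0],ba+np.pi/2,.25); ctrl.pause(.1)
w=Shot("wrist","w3"); P=w.pts(np.ones((480,640),bool)); k=(P[:,0]>.70)&(P[:,1]<-.1)&(P[:,2]>.055)&(P[:,2]<.17)&(P[:,0]<.9)
Q=P[k]; print("tub",len(Q),np.percentile(Q,[1,99],axis=0).round(3)); st()
E
```

```text
tub 8127 [ 0.75  -0.467  0.055] [ 0.9   -0.249  0.131] [ 0.753 -0.462  0.056]
low t 9.8 w 0.0339 gf 85.4 F [-0.2  0.2 -4.2] tcp [ 0.689  -0.0722  0.043 ]
rel t 10.3 w 0.0853 gf 0.0 F [-1.1  0.2 -0. ] tcp [ 0.6883 -0.072   0.0422]
grip2 t 13.9 w 0.0339 gf 80.9 F [-1.4 -0.7  5.7] tcp [0.5236 0.2403 0.043 ]
lift2 t 14.7 w 0.034 gf 80.2 F [-0.3 -0.2 -4.7] tcp [0.5226 0.2397 0.1984]
tub 14786 [[ 0.75  -0.432  0.056]
 [ 0.898 -0.25   0.13 ]]
 t 16.5 w 0.0339 gf 80.2 F [-0.4 -0.1 -3.3] tcp [ 0.6643 -0.192   0.2499]
```

View pics/w3.png

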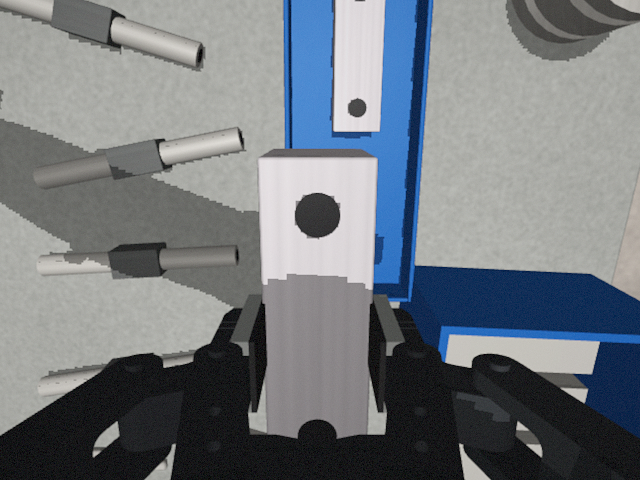

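Block A lies in the bin at (357,65), with room for the second at (330,230). The tub stays clear, since it begins at x > 0.75 and y < −0.25.

```bash
python3 - <<'E'
from h import *
bc=np.array([.6914,-.1389]); by=np.radians(92.7); u=np.array([np.cos(by),np.sin(by)]); ba=by-np.pi
c=bc-u*.055
go(c,.15,.2); go(c,.042); st("low"); ctrl.ungrasp(); st("rel"); vert(.25,.25)
over([.60,.20],np.radians(91.2),.27); ctrl.pause(.15); st()
s=Shot("wrist","w4")
hsv=cv2.cvtColor(s.im,cv2.COLOR_BGR2HSV); H,S,V=[hsv[...,i] for i in range(3)]
red=((H<6)|(H>174))&(S>150)&(V>50)
n,l,sts,ce=cv2.connectedComponentsWithStats(red.astype(np.uint8))
for i in range(1,n):
    if sts[i,4]<60: continue
    P=s.pts(l==i); 
    for lo,hi in((.055,.07),(.015,.035)):
        Q=P[(P[:,2]>lo)&(P[:,2]<hi)]
        if len(Q)>30: c,a,wh=rect(Q[:,:2]); print(ce[i].round(),len(Q),c.round(4),np.degrees(a).round(2),wh.round(4),np.median(Q[:,2]).round(4))
yel=(H>22)&(H<35)&(S>130)&(V>90); Q=s.pts(yel); Q=Q[(Q[:,2]>.019)&(Q[:,2]<.026)]; 
if len(Q): c,a,wh=rect(Q[:,:2]); print("mark",len(Q),c.round(4),np.degrees(a).round(1),wh.round(4))
t=Shot("top")
blue=None
for r in models.masks_of("top","block1"):
    P=t.pts(r["mask"]); print(np.round(r["point"]),np.median(P,0).round(3),round(r["p"],2))
E
```

```text
low t 18.3 w 0.0338 gf 80.2 F [ 0.2 -0.  -4.9] tcp [ 0.6947 -0.1942  0.0431]
rel t 18.8 w 0.0854 gf 0.0 F [ 0.4 -0.9 -0.7] tcp [ 0.6941 -0.1939  0.0422]
 t 21.5 w 0.0853 gf 0.0 F [ 0.2  0.3 -0.1] tcp [0.6006 0.1985 0.2697]
[453. 202.] 136 [0.6    0.3193] -89.37 [0.0221 0.0042] 0.0279
[306. 278.] 999 [0.6673 0.1893] -69.74 [0.0628 0.0148] 0.0585
mark 250 [0.5604 0.3447] -88.8 [0.0257 0.0072]
[239. 318.] [0.217 0.327 0.044] 0.93
[418. 287.] [ 0.301 -0.174  0.044] 0.88
[416. 157.] [ 0.688 -0.191  0.048] 0.73
[376. 161.] [ 0.681 -0.072  0.047] 0.7
[286. 283.] [0.307 0.2   0.044] 0.7
[136. 286.] [0.325 0.631 0.043] 0.64
```

View pics/w4.png

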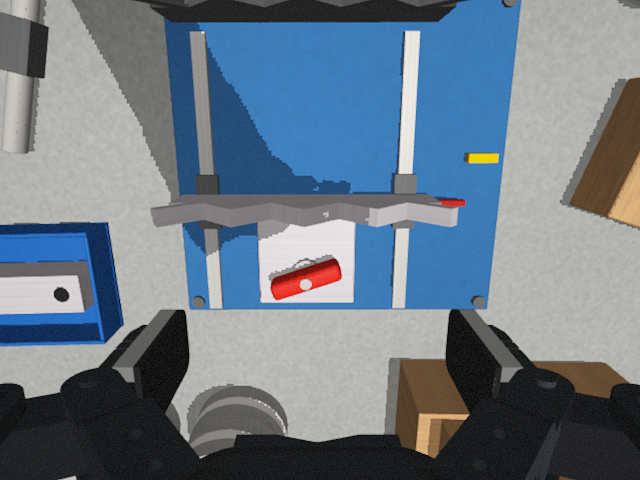

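Both blocks lie flat in the bin (tops at 48 mm). In the picture the knob is at (306,278), the pointer at (450,203) and the mark at (482,158). Next I grip the knob with a small offset to stay clear of the comb, and turn it free.

```bash
cat >> h.py <<'E'
def turn(xy,z,y0,y1,step=8):
    n=int(np.ceil(abs(np.degrees(y1-y0))/step)); 
    for a in np.linspace(y0,y1,n+1)[1:]:
        ctrl.movep([*xy,z],quat(a)); s=get_state()
        if abs(s["wrist_torque"][2])>8: print("torque",np.degrees(a),s["wrist_torque"]); 
    st("turned"); print("wt",np.round(get_state()["wrist_torque"],2))
E
python3 - <<'E'
from h import *
k=np.array([.6670,.1891]); y=np.radians(20.3)
for kk in(0,180,-180):
    print(kk,[None if (j:=ctrl.ik([*k,.045],quat(y+np.radians(a+kk)))) is None else round(j[6],2) for a in(-5,20,45,71,75)])
off=np.array([np.cos(y),np.sin(y)])*.005
ctrl.movep([*(k+off),.16],quat(y)); go(k+off,.040); st("down")
ctrl.close_gripper(20); st("c1"); go(k,.040); ctrl.close_gripper(100); st("c2"); print(np.round(get_state()["wrist_torque"],2))
turn(k,.040,y,np.radians(90.7))
E
```

```text
0 [np.float64(0.1), np.float64(0.44), np.float64(0.82), np.float64(1.2), np.float64(1.26)]
180 [np.float64(2.73), np.float64(2.75), np.float64(-1.51), np.float64(-1.39), np.float64(-1.33)]
-180 [np.float64(2.73), np.float64(2.75), np.float64(-1.51), np.float64(-1.39), np.float64(-1.33)]
down t 23.7 w 0.0855 gf 0.0 F [ 0.6 -0.1  0.1] tcp [0.6723 0.191  0.041 ]
c1 t 24.4 w 0.0156 gf 24.5 F [-9.  -4.   8.1] tcp [0.6688 0.1896 0.0401]
c2 t 24.8 w 0.0137 gf 98.1 F [5.5 1.2 0.3] tcp [0.6685 0.1895 0.0405]
[ 0.25 -1.   -0.01]
turned t 27.1 w 0.0136 gf 99.2 F [0.3 1.5 6. ] tcp [0.6668 0.1893 0.0404]
wt [0.18 0.02 0.04]
```

```bash
cat >> h.py <<'E'
YAW=np.radians(1.2); RX=np.array([np.cos(YAW),np.sin(YAW)]); RY=np.array([-RX[1],RX[0]]); RC=np.array([.568,.2179])
def gap(save=None):
    """pointer minus mark along rack x"""
    s=Shot("wrist",save); hsv=cv2.cvtColor(s.im,cv2.COLOR_BGR2HSV); H,S,V=[hsv[...,i] for i in range(3)]
    out=[]
    for nm,m,z in(("red",((H<6)|(H>174))&(S>150)&(V>40),.0255),("yel",(H>22)&(H<35)&(S>130)&(V>60),.022)):
        v,u=np.nonzero(m); P=s.onz(np.c_[u,v].astype(float),z)[:,:2]-RC; x,y=P@RX,P@RY
        Q=s.pts(m)
        k=(y>.095)&(y<.16)&(np.abs(x)<.09); X=x[k]
        q=(Q[:,:2]-RC)@np.c_[RX,RY]; kk=(q[:,1]>.095)&(q[:,1]<.16)&(np.abs(q[:,0])<.09)
        if k.sum()<20: print(nm,"not seen",k.sum()); return None
        print(nm,k.sum(),"plane mid",((np.percentile(X,2)+np.percentile(X,98))/2).round(4),"w",np.ptp(np.percentile(X,[2,98])).round(4),"depth med",np.median(q[kk],0).round(4),np.median(Q[kk,2]).round(4))
        out.append((np.percentile(X,2)+np.percentile(X,98))/2)
    return out[0]-out[1]
E
python3 - <<'E'
from h import *
print(gap())
p=np.array([.6670,.1891])
for d in(.012,.024,.032):
    go(p-RX*d,.040,.04); s=get_state(); print(d,np.round(s["contact_force"],1))
ctrl.pause(.1); print(gap("w5")); st()
E
```

```text
red not seen 0
None
0.012 [-1.5  1.7  8.2]
0.024 [-1.5  0.7  7.6]
0.032 [-0.9  1.6  8.2]
red not seen 0
None
 t 28.5 w 0.0137 gf 99.4 F [-0.6  1.8  8.3] tcp [0.6335 0.1886 0.0404]
```

View pics/w5.png

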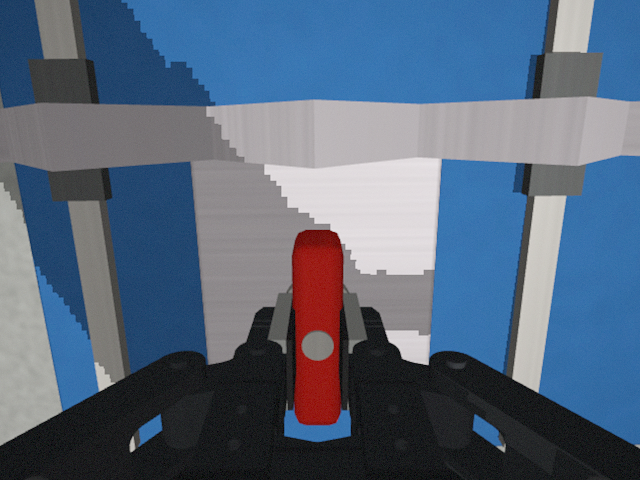

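The bar is aligned with rack x (free), and the support moved with it. The pointer is out of view, so I finish the slide, release and look from above.

```bash
python3 - <<'E'
from h import *
p=np.array([.6670,.1891])-RX*.0391
go(p,.040,.04); st(); ctrl.ungrasp(); vert(.15,.2)
over([.555,.27],np.radians(91.2),.17); ctrl.pause(.2); st()
print(gap("w6"))
E
```

```text
t 28.9 w 0.0137 gf 99.4 F [-1.   2.2  8.5] tcp [0.6263 0.1885 0.0404]
 t 31.0 w 0.0854 gf 0.0 F [-0.1  0.5 -0.7] tcp [0.5555 0.2686 0.169 ]
red 228 plane mid -0.0081 w 0.0056 depth med [-0.0087  0.1035] 0.0276
yel 505 plane mid -0.0062 w 0.0092 depth med [-0.0057  0.1266] 0.0209
-0.0019462467149174087
```

View pics/w6.png

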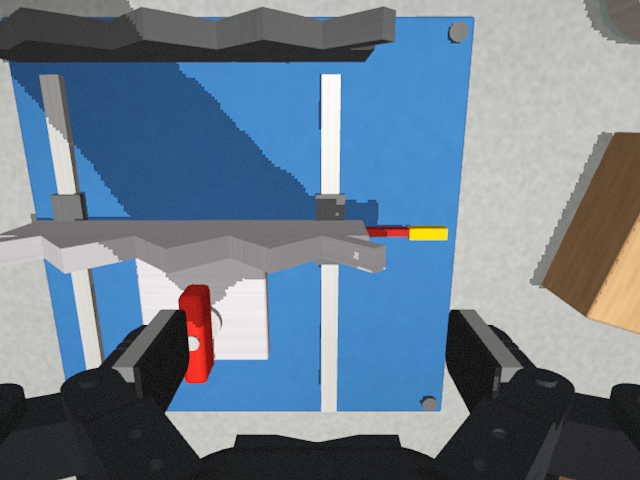

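The pointer (388,232) nearly touches the mark (428,234). I recheck from directly above to remove the side-face bias.

```bash
python3 - <<'E'
from h import *
over([.627,.30],np.radians(91.2),.15); ctrl.pause(.25); st()
for i in range(2): print(gap("w7" if i==0 else None))
E
python3 -c "
import cv2;im=cv2.imread('pics/w7.png')
h=cv2.cvtColor(im,40)
import numpy as np
m=(h[...,0]>22)&(h[...,0]<35)&(h[...,1]>130);v,u=np.nonzero(m);c,r=int(u.mean()),int(v.mean());print(c,r)
x0=max(0,c-110);y0=max(0,r-60);cv2.imwrite('pics/w7c.png',cv2.resize(im[y0:y0+120,x0:x0+160],None,fx=4,fy=4,interpolation=0))"
```

```text
t 31.7 w 0.0854 gf 0.0 F [0.6 0.1 0.2] tcp [0.6266 0.2997 0.1508]
red 226 plane mid -0.0073 w 0.004 depth med [-0.0073  0.1034] 0.0281
yel 566 plane mid -0.0047 w 0.007 depth med [-0.0047  0.1264] 0.0211
-0.002586056815800166
red 225 plane mid -0.0072 w 0.004 depth med [-0.0072  0.1033] 0.028
yel 585 plane mid -0.0049 w 0.0076 depth med [-0.0046  0.1261] 0.021
-0.0023121876945364746
387 144
```

View pics/w7c.png

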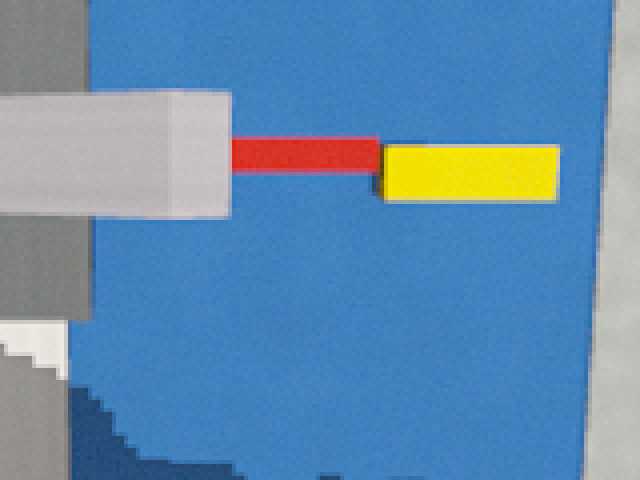

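The pointer is 2.5 mm too far toward the robot. I regrip, nudge it +2.45 mm, lock the clamp and check again.

```bash
python3 - <<'E'
from h import *
p=np.array([.6670,.1891])-RX*.0391
over(p,np.radians(91.2),.15); go(p,.040,.15); ctrl.close_gripper(100); ctrl.pause(.2)
a=np.array(get_state()["tcp_pos"])[:2]; q=p.copy(); st("grip")
for i in range(4):
    e=.00245-(np.array(get_state()["tcp_pos"])[:2]-a)@RX
    print("rest",round(e*1000,2))
    if abs(e)<.0003: break
    q=q+RX*e; go(q,.040,.02); ctrl.pause(.2)
st("slid")
turn(q,.040,np.radians(91.2),np.radians(24.2)); ctrl.pause(.2); st()
ctrl.ungrasp(); st("open"); vert(.15,.15)
over([.627,.30],np.radians(91.2),.15); ctrl.pause(.25)
for i in range(2): print(gap("w8" if i==0 else None))
s=Shot("wrist"); hsv=cv2.cvtColor(s.im,cv2.COLOR_BGR2HSV); H,S,V=[hsv[...,i] for i in range(3)]
P=s.pts(((H<6)|(H>174))&(S>150)); P=P[(P[:,2]>.055)&(P[:,2]<.07)]
if len(P)>100: c,a,wh=rect(P[:,:2]); print("bar",c.round(4),np.degrees(a).round(1),wh.round(3))
st()
E
```

```text
grip t 34.0 w 0.0134 gf 98.4 F [-0.4 -0.   5.1] tcp [0.6282 0.1886 0.0406]
rest 2.45
rest -0.18
slid t 34.5 w 0.0138 gf 98.5 F [-0.7 -0.4  5.6] tcp [0.6308 0.1886 0.0406]
turned t 36.8 w 0.0137 gf 99.0 F [-2.5 -2.   8.3] tcp [0.6302 0.1873 0.0406]
wt [-0.52  0.56  0.04]
 t 37.0 w 0.0138 gf 99.0 F [-1.8 -2.6  9. ] tcp [0.6302 0.1872 0.0406]
open t 37.7 w 0.0852 gf 0.0 F [-0.5 -0.1  0.3] tcp [0.6304 0.1883 0.04  ]
red 227 plane mid -0.0044 w 0.004 depth med [-0.0047  0.1033] 0.028
yel 575 plane mid -0.0049 w 0.0076 depth med [-0.0046  0.1259] 0.021
0.0005329912857731179
red 224 plane mid -0.0044 w 0.004 depth med [-0.0041  0.1031] 0.0282
yel 568 plane mid -0.0047 w 0.007 depth med [-0.0047  0.1266] 0.0211
0.00025743177618448455
bar [0.6292 0.1885] -65.8 [0.064 0.015]
 t 39.7 w 0.0856 gf 0.0 F [-0.  -0.2  0.3] tcp [0.6271 0.2997 0.1501]
```

The clamp is locked at about 1.17 rad and the pointer is within 0.5 mm. Next I measure the comb notches directly, since the plate centre isn't the rack origin.

```bash
python3 - <<'E'
from h import *
from scipy.optimize import minimize_scalar
over([.60,.20],np.radians(91.2),.25); ctrl.pause(.25)
s=Shot("wrist","w9"); P=s.pts(np.ones((480,640),bool))
q=(P[:,:2]-RC)@np.c_[RX,RY]
k=(P[:,2]>.060)&(P[:,2]<.095)&(np.abs(q[:,1]+.02)<.14)&(np.abs(q[:,0]+.04)<.08); q=q[k]; z=P[k,2]
h,e=np.histogram(q[:,0],np.arange(-.12,.041,.005)); print(dict(zip((e[:-1]*1000).round(),h)))
for lo,hi in((-.12,-.06),(-.03,.02)):
    m=(q[:,0]>lo)&(q[:,0]<hi); x,y,zz=q[m,0],q[m,1],z[m]
    xs=np.percentile(x,[2,50,98]); 
    f=lambda y0:np.mean(np.clip(np.abs(zz-(.062+np.min(np.abs((y-y0)[:,None]-np.array([-.084,-.028,.028,.084])),axis=1))),0,.006))
    g=np.arange(-.06,.03,.0005); v=[f(a) for a in g]; y0=g[np.argmin(v)]
    print("comb x",xs.round(4),"y range",np.percentile(y,[.5,99.5]).round(4),"y0",y0.round(4),"res",min(v),sorted(np.round(g[np.argsort(v)[:4]],4)))
E
```

```text
{np.float64(-120.0): np.int64(749), np.float64(-115.0): np.int64(0), np.float64(-110.0): np.int64(0), np.float64(-105.0): np.int64(0), np.float64(-100.0): np.int64(0), np.float64(-95.0): np.int64(0), np.float64(-90.0): np.int64(0), np.float64(-85.0): np.int64(0), np.float64(-80.0): np.int64(0), np.float64(-75.0): np.int64(0), np.float64(-70.0): np.int64(0), np.float64(-65.0): np.int64(0), np.float64(-60.0): np.int64(0), np.float64(-55.0): np.int64(0), np.float64(-50.0): np.int64(0), np.float64(-45.0): np.int64(0), np.float64(-40.0): np.int64(0), np.float64(-35.0): np.int64(0), np.float64(-30.0): np.int64(0), np.float64(-25.0): np.int64(0), np.float64(-20.0): np.int64(0), np.float64(-15.0): np.int64(980), np.float64(-10.0): np.int64(2369), np.float64(-5.0): np.int64(2339), np.float64(0.0): np.int64(1376), np.float64(5.0): np.int64(0), np.float64(10.0): np.int64(0), np.float64(15.0): np.int64(0), np.float64(20.0): np.int64(0), np.float64(25.0): np.int64(0), np.float64(30.0): np.int64(0), np.float64(35.0): np.int64(0)}
comb x [-0.1179 -0.1169 -0.1164] y range [-0.1412  0.0802] y0 -0.031 res 0.00519949475772741 [np.float64(-0.0315), np.float64(-0.031), np.float64(-0.0215), np.float64(-0.021)]
comb x [-0.0111 -0.0046  0.0027] y range [-0.1474  0.0863] y0 -0.031 res 0.0014910676304691665 [np.float64(-0.0315), np.float64(-0.031), np.float64(-0.0305), np.float64(-0.03)]
```

View pics/w9.png

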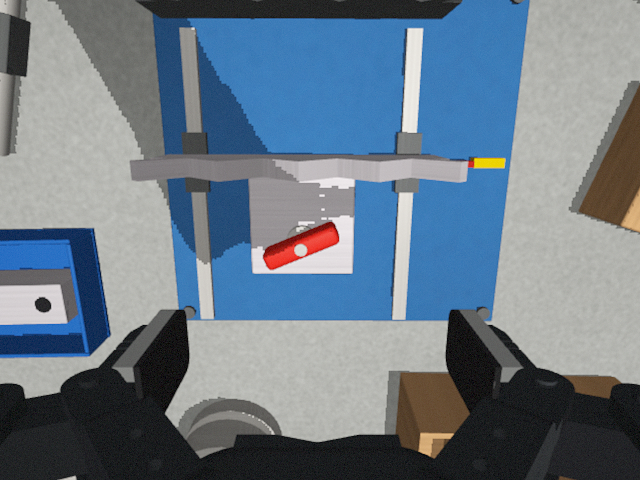

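The sliding comb shows at row 165 and the knob is locked. The fixed comb is only at the top edge, so I take one more look nearer the robot.

```bash
python3 - <<'E'
from h import *
over([.545,.185],np.radians(91.2),.27); ctrl.pause(.25)
s=Shot("wrist"); P=s.pts(np.ones((480,640),bool))
q=(P[:,:2]-RC)@np.c_[RX,RY]
k=(P[:,2]>.060)&(P[:,2]<.095)&(np.abs(q[:,1]+.02)<.15)&(np.abs(q[:,0]+.06)<.12); q=q[k]; z=P[k,2]
for lo,hi in((-.16,-.07),(-.03,.02)):
    m=(q[:,0]>lo)&(q[:,0]<hi); x,y,zz=q[m,0],q[m,1],z[m]
    xm=np.median(x); t=(abs(x-xm)<.006)
    x,y,zz=x[t],y[t],zz[t]
    N=np.array([-.084,-.028,.028,.084]); g=np.arange(-.06,.03,.0005)
    f=lambda y0,Y,Z:np.mean(np.clip(np.abs(Z-(.062+np.min(np.abs((Y-y0)[:,None]-N),axis=1))),0,.006))
    v=[f(a,y,zz) for a in g]
    print("comb x",np.percentile(q[m,0],[1,50,99]).round(4),"tips x",np.median(q[m,0][z[m]>.086]).round(4),"y",np.percentile(y,[.5,99.5]).round(4),"y0",g[np.argmin(v)].round(4),min(v))
    # local valley minima
    b=[(yy,np.median(zz[abs(y-yy)<.0015])) for yy in np.arange(-.15,.1,.004) if (abs(y-yy)<.0015).sum()>2]
    print(" ".join(f"{a*1000:.0f}:{c*1000:.0f}" for a,c in b))
st()
E
```

```text
comb x [-0.1307 -0.1234 -0.1167] tips x -0.1238 y [-0.1481  0.0865] y0 -0.0305 0.001199081984279771
-150:83 -146:86 -142:88 -138:85 -134:80 -130:76 -126:72 -122:68 -118:65 -114:62 -110:66 -106:70 -102:74 -98:78 -94:82 -90:86 -86:88 -82:84 -78:80 -74:76 -70:72 -66:68 -62:64 -58:62 -54:66 -50:70 -46:74 -42:78 -38:82 -34:86 -30:88 -26:84 -22:80 -18:76 -14:73 -10:68 -6:64 -2:62 2:66 6:70 10:74 14:78 18:82 22:86 26:88 30:84 34:80 38:76 42:72 46:68 50:64 54:62 58:66 62:70 66:74 70:78 74:82 78:86 82:88 86:84
comb x [-0.0113 -0.0056  0.0029] tips x -0.0045 y [-0.1474  0.0862] y0 -0.0305 0.0020421834698528675
-150:82 -146:85 -142:87 -138:84 -134:80 -130:76 -126:72 -122:68 -118:64 -114:62 -110:66 -106:69 -102:73 -98:77 -94:81 -90:85 -86:87 -82:84 -78:80 -74:76 -70:72 -66:68 -62:65 -58:62 -54:66 -50:69 -46:73 -42:77 -38:81 -34:85 -30:88 -26:84 -22:80 -18:76 -14:72 -10:68 -6:64 -2:62 2:66 6:69 10:73 14:77 18:81 22:85 26:88 30:84 34:80 38:76 42:72 46:68 50:65 54:62 58:66 62:70 66:74 70:77 74:81 78:86 82:88 86:84
 t 41.3 w 0.0852 gf 0.0 F [0.  0.4 0.1] tcp [0.5454 0.1851 0.2693]
```

The notches are clear: rack-aligned offsets −114.5, −58.5, −2.5 and 53.5 mm, with combs at x' = −123.8 and −4.5 mm. Now the first spindle.

```bash
cat >> h.py <<'E'
NY=[.0535,-.0025,-.0585,-.1145]; CX=-.0640
def slot(k): return RC+RX*CX+RY*NY[k]
def spindles(c="wrist"):
    s=Shot(c,None); out=[]
    for r in models.masks_of(c,"spindle1"):
        if r["p"]<.3: continue
        P=s.pts(r["mask"]); P=P[(P[:,2]>.006)&(P[:,2]<.034)]
        if len(P)<150: continue
        ct,a,wh=rect(P[:,:2])
        v,u=np.nonzero(r["mask"]); dark=s.im[v,u].max(1)<110
        if not(.15<wh[0]<.2 and wh[1]<.045): continue
        if all(np.hypot(*(ct-o[0]))>.04 for o in out): out.append((ct,a,wh,r["p"]))
    return sorted(out,key=lambda o:-o[0][1])
def look():
    over([.44,-.19],np.pi/2,.34); ctrl.pause(.15); L=spindles()
    for o in L: print("sp",o[0].round(4),np.degrees(o[1]).round(1),o[2].round(4),round(o[3],2))
    return L
def pick(ct,a):
    over(ct,a+np.pi/2,.12); go(ct,.009,.15); ctrl.close_gripper(90); st("grip"); vert(.2,.25); st("lift")
def held(save=None):
    T=pose(); s=Shot("wrist",save); m=np.ones((480,640),bool); P=s.pts(m); q=(P-T[:3,3])@T[:3,:3]
    # spindle ahead of the fingers: tool x from -.095 to -.03, near the tool's plane
    k=(q[:,0]<-.03)&(q[:,0]>-.13)&(abs(q[:,1])<.03)&(q[:,2]<.04)&(q[:,2]>-.06); q=q[k]
    if len(q)<100: print("held: nothing",len(q)); return
    py=np.polyfit(q[:,0],q[:,1],1); pz=np.polyfit(q[:,0],q[:,2],1)
    print("held n",len(q),"end x",np.percentile(q[:,0],.5).round(4),"yaw err",np.degrees(np.arctan(py[0])).round(1),"y",py[1].round(4),"pitch",np.degrees(np.arctan(pz[0])).round(1),"top z",pz[1].round(4))
def place(k,h):
    c=slot(k); over(c,YAW+np.pi/2,.2); ctrl.pause(.1); held(); st("over")
    go(c,.10,.2); go(c,.072+h,.05); st("low"); ctrl.ungrasp(); st("rel"); vert(.2,.2)
E
python3 - <<'E'
from h import *
vert(.34,.3); L=look()
t=L[0]; pick(t[0],t[1]); held()
c=slot(0); over(c,YAW+np.pi/2,.2); ctrl.pause(.1); held("w10"); st()
E
```

```text
sp [ 0.4748 -0.0553] -13.1 [0.1788 0.0262] 0.65
sp [ 0.5092 -0.161 ] 14.1 [0.1808 0.0259] 0.56
sp [ 0.5041 -0.2534] 5.7 [0.1807 0.0265] 0.97
sp [ 0.4884 -0.3719] 11.7 [0.18   0.0274] 0.69
grip t 45.9 w 0.024 gf 88.8 F [-0.5  0.1  8.5] tcp [ 0.475  -0.0553  0.0097]
lift t 46.8 w 0.0238 gf 88.5 F [-0.3  0.  -2.9] tcp [ 0.474  -0.0552  0.1988]
held n 1641 end x -0.0466 yaw err 1.1 y 0.0001 pitch -8.0 top z -0.0149
held n 1621 end x -0.0463 yaw err 0.8 y -0.0001 pitch -7.6 top z -0.0146
 t 48.3 w 0.0241 gf 88.5 F [-0.4  0.5 -3.9] tcp [0.5036 0.268  0.2   ]
```

View pics/w10.png

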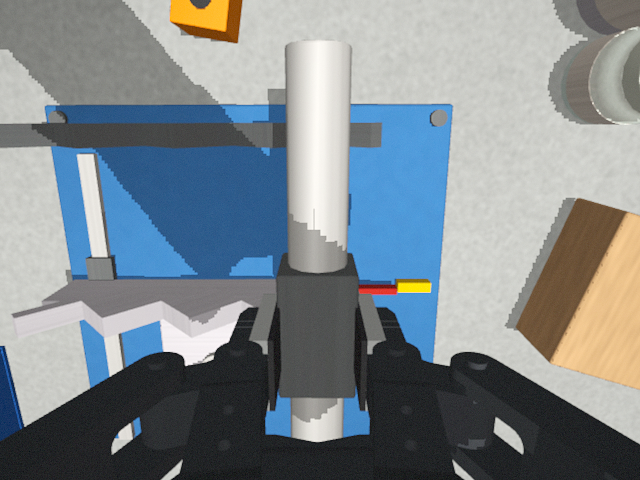

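Spindle 1 is held straight by its boss at (318,330), with the shaft end at (318,45). I place it.

```bash
sed -i 's/k=(q\[:,0\]<-.03)&(q\[:,0\]>-.13)/k=(q[:,0]>.03)\&(q[:,0]<.13)/; s/np.percentile(q\[:,0\],.5)/np.percentile(q[:,0],99.5)/' h.py
python3 - <<'E'
from h import *
place(0,.002)
s=Shot("wrist","w11"); P=s.pts(np.ones((480,640),bool)); q=(P[:,:2]-RC)@np.c_[RX,RY]
k=(abs(q[:,1]-NY[0])<.02)&(abs(q[:,0]-CX)<.11)&(P[:,2]>.07); print("placed x",np.percentile(q[k,0],[1,99]).round(4)); 
for x in(-.14,-.1,-.03,.0): 
    m=k&(abs(q[:,0]-x)<.004)&(P[:,2]>.08); print(x,m.sum(),np.median(q[m,1]).round(4),np.percentile(P[m,2],90).round(4))
L=look()
t=L[1] if len(L)==4 else L[0]
E
```

```text
held n 12968 end x 0.0893 yaw err 0.0 y -0.0005 pitch -0.1 top z -0.01
over t 48.7 w 0.0238 gf 88.5 F [-0.5  0.2 -3.1] tcp [0.5029 0.2699 0.2   ]
low t 50.0 w 0.0238 gf 88.4 F [ 0.8  0.9 -2.3] tcp [0.5029 0.27   0.0738]
rel t 50.6 w 0.0855 gf 0.0 F [ 0.  -0.3  0.1] tcp [0.5029 0.2701 0.074 ]
placed x [-0.1504  0.0204]
-0.14 432 0.0529 0.0853
-0.1 383 0.053 0.0852
-0.03 312 0.0532 0.0852
0.0 321 0.0539 0.0853
sp [ 0.5092 -0.1611] 13.7 [0.1807 0.026 ] 0.67
sp [ 0.5038 -0.2536] 5.8 [0.1801 0.0264] 0.95
sp [ 0.4885 -0.3719] 13.2 [0.1804 0.0273] 0.77
```

View pics/w11.png

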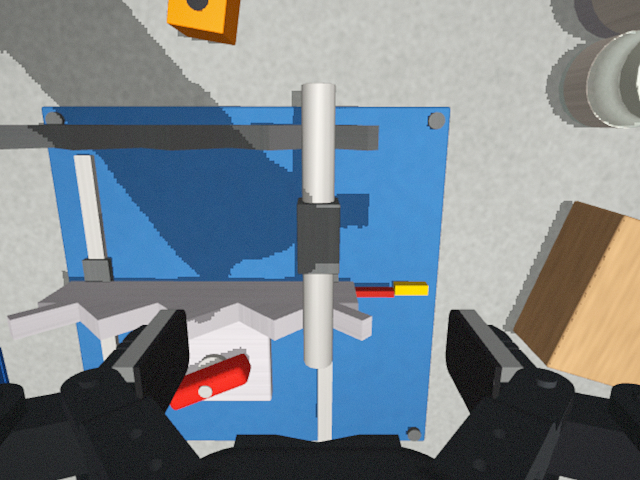

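Spindle 1 sits straight in the +84 notch pair (column 318, seated height 85 mm). Next is the second spindle, into the −84 notch.

```bash
cat >> h.py <<'E'
def check():
    s=Shot("wrist"); P=s.pts(np.ones((480,640),bool)); q=(P[:,:2]-RC)@np.c_[RX,RY]
    for n,y in enumerate(NY):
        r=[]
        for x in(-.14,-.105,-.03):
            m=(abs(q[:,0]-x)<.004)&(abs(q[:,1]-y)<.022)&(P[:,2]>.07); 
            if m.sum()>10: p=np.percentile(P[m,2],92); mm=m&(P[:,2]>p-.006); r.append((round((np.median(q[mm,1])-y)*1000,1),round(p*1000,1)))
        print("slot",n,r)
E
python3 - <<'E'
from h import *
L=look(); t=L[0]; pick(t[0],t[1]); place(3,.002)
over(slot(2)+[.03,0],YAW+np.pi/2,.22); ctrl.pause(.15); check(); st()
L=look()
E
```

```text
sp [ 0.5091 -0.161 ] 14.2 [0.1804 0.0257] 0.64
sp [ 0.5038 -0.2535] 5.8 [0.1801 0.0263] 0.6
sp [ 0.4888 -0.3716] 12.9 [0.1793 0.0265] 0.59
grip t 56.4 w 0.0239 gf 89.0 F [-2.1  0.3  6.9] tcp [ 0.5093 -0.1611  0.0097]
lift t 57.3 w 0.0236 gf 88.5 F [-0.3  0.2 -3.2] tcp [ 0.5083 -0.1609  0.1986]
held n 13081 end x 0.0897 yaw err 0.2 y -0.0006 pitch -0.1 top z -0.0101
over t 58.5 w 0.0244 gf 88.5 F [-0.   0.3 -2.9] tcp [0.5067 0.1001 0.1997]
low t 59.8 w 0.0238 gf 88.5 F [-0.2  0.3 -2.2] tcp [0.5064 0.1021 0.0739]
rel t 60.4 w 0.0852 gf 0.0 F [ 0.1  0.2 -1. ] tcp [0.5064 0.1021 0.0741]
slot 0 [(np.float64(-2.5), np.float64(85.4)), (np.float64(-2.5), np.float64(85.5)), (np.float64(-2.3), np.float64(85.3))]
slot 1 [(np.float64(-1.5), np.float64(286.3))]
slot 2 []
slot 3 [(np.float64(0.6), np.float64(85.2)), (np.float64(0.8), np.float64(85.2)), (np.float64(-3.3), np.float64(286.2))]
 t 61.8 w 0.0853 gf 0.0 F [-0.   0.2 -0.3] tcp [0.5346 0.1567 0.219 ]
sp [ 0.5033 -0.2536] 5.7 [0.1791 0.0264] 0.58
sp [ 0.4888 -0.3719] 13.1 [0.1806 0.027 ] 0.79
```

```bash
python3 - <<'E'
from h import *
L=look(); t=L[0]; pick(t[0],t[1]); place(2,.009)
over(slot(2)+[.03,0],YAW+np.pi/2,.22); ctrl.pause(.15); check(); Shot("wrist","w12"); st()
E
```

```text
sp [ 0.5036 -0.2536] 6.2 [0.1797 0.0265] 0.6
sp [ 0.4883 -0.3718] 12.3 [0.18   0.0264] 0.84
grip t 66.3 w 0.0237 gf 89.3 F [0.3 1.5 5.8] tcp [ 0.5038 -0.2538  0.0097]
lift t 67.3 w 0.024 gf 88.5 F [-0.4  0.  -3.2] tcp [ 0.503  -0.2533  0.1986]
held n 13039 end x 0.0895 yaw err -0.0 y -0.0006 pitch -0.0 top z -0.0101
over t 68.9 w 0.0238 gf 88.5 F [ 1.  -1.  -1.7] tcp [0.5057 0.1567 0.1999]
low t 70.1 w 0.0238 gf 88.5 F [-0.9 -0.  -3.7] tcp [0.5051 0.1581 0.0808]
rel t 70.7 w 0.0852 gf 0.0 F [-0.2 -0.3  0. ] tcp [0.5053 0.1581 0.0811]
slot 0 [(np.float64(-2.4), np.float64(85.4)), (np.float64(-2.3), np.float64(85.4)), (np.float64(-2.3), np.float64(85.5))]
slot 1 [(np.float64(-0.4), np.float64(286.2))]
slot 2 [(np.float64(-0.4), np.float64(85.3)), (np.float64(-0.3), np.float64(85.3)), (np.float64(-0.0), np.float64(85.3))]
slot 3 [(np.float64(0.8), np.float64(85.3)), (np.float64(0.8), np.float64(85.2)), (np.float64(-2.2), np.float64(285.8))]
 t 72.0 w 0.0856 gf 0.0 F [ 0.1 -0.1 -0.4] tcp [0.5343 0.1581 0.2191]
```

View pics/w12.png

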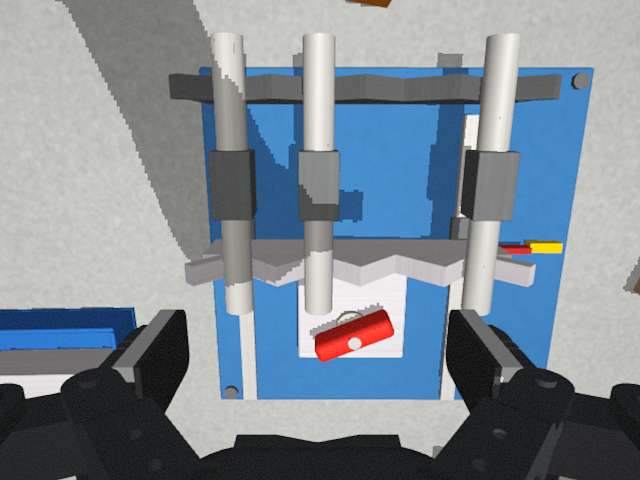

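Three spindles are seated at columns 232, 318 and 495, and slot 1 is free. Now the last one, then a final check.

```bash
python3 - <<'E'
from h import *
L=look(); t=L[0]; pick(t[0],t[1]); place(1,.009)
over(slot(2)+[.03,.03],YAW+np.pi/2,.24); ctrl.pause(.15); check(); Shot("wrist","w13"); st()
over([.627,.30],np.radians(91.2),.2); ctrl.pause(.25); print(gap())
over([.44,-.19],np.pi/2,.34); ctrl.pause(.15); print("left on bench",[o[0].round(3) for o in spindles()])
Shot("scene","s9"); st()
E
```

```text
sp [ 0.4885 -0.372 ] 12.3 [0.1804 0.0275] 0.9
grip t 76.3 w 0.024 gf 89.5 F [-1.   0.8  6.9] tcp [ 0.4887 -0.3722  0.0097]
lift t 77.2 w 0.0239 gf 88.5 F [ 0.   0.4 -2.9] tcp [ 0.4879 -0.3715  0.1983]
held n 13195 end x 0.0901 yaw err -0.2 y -0.0006 pitch -0.1 top z -0.01
over t 79.4 w 0.0242 gf 88.6 F [ 0.5 -0.3 -3. ] tcp [0.5045 0.2132 0.2   ]
low t 80.6 w 0.0239 gf 88.5 F [-0.5  0.1 -3. ] tcp [0.504  0.214  0.0808]
rel t 81.2 w 0.0851 gf 0.0 F [-0.3  0.1 -0.4] tcp [0.5041 0.2141 0.0811]
slot 0 [(np.float64(-1.8), np.float64(85.3)), (np.float64(-1.7), np.float64(85.4)), (np.float64(-19.7), np.float64(306.7))]
slot 1 [(np.float64(-1.0), np.float64(85.4)), (np.float64(-0.7), np.float64(85.3)), (np.float64(16.0), np.float64(278.1))]
slot 2 [(np.float64(0.4), np.float64(85.5)), (np.float64(0.2), np.float64(85.4)), (np.float64(-13.5), np.float64(281.9))]
slot 3 [(np.float64(1.4), np.float64(85.2)), (np.float64(1.2), np.float64(85.4)), (np.float64(20.9), np.float64(306.6))]
 t 82.6 w 0.0855 gf 0.0 F [0.5 0.7 0.9] tcp [0.5341 0.1887 0.2387]
red 168 plane mid -0.0042 w 0.0041 depth med [-0.0043  0.1035] 0.028
yel 400 plane mid -0.0049 w 0.0069 depth med [-0.0049  0.1265] 0.0211
0.000669591417855997
left on bench []
 t 85.8 w 0.0856 gf 0.0 F [ 0.4  0.2 -0.6] tcp [ 0.4403 -0.1897  0.3398]
```

View pics/s9.png

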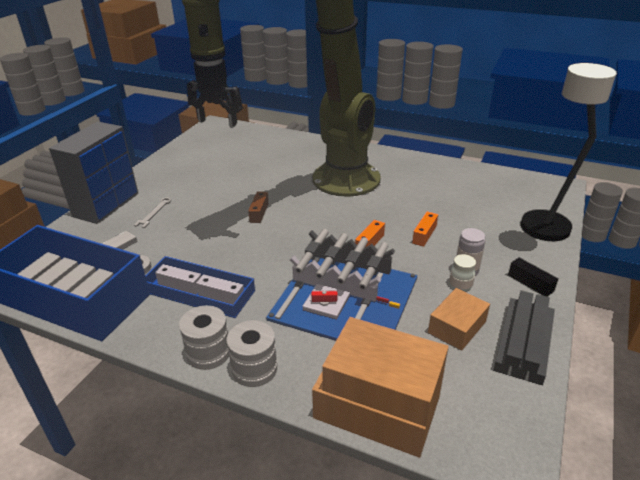

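The scene view shows both blocks in the bin (200,282), all four spindles across the combs (345,260), the pointer at the mark (385,300) and the other things where they were. I hand it in.

```bash
python3 -c "
from station import ticket; print(ticket.close_job())"
```

```text
the job is handed in; nothing more can be done
None
```

I handed the job in at about 86 s: both blocks are in the blue bin, the support is locked (about 1.17 rad) with its pointer within about 0.7 mm of the mark, all four spindles are seated in their own notch pairs, and nothing else was moved.

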